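# Tuck the bay cover under the lid's lip and hold it down

## Robot

A 6-joint arm with a two-finger parallel gripper is mounted at the origin on a cart in front of the work surface, level with it; the furniture and walls round the work are solid. World frame = base frame: x ahead of the robot, y to its left, z up, the work surface at z = 0. Lengths are in mm, angles in rad, forces in N, time in s.
With the tool pointing down it reaches from about 300 to 850 mm from the base axis. Payload 4.2 kg.
Tool frame: the origin (TCP) lies on the centre line of the jaws, within the pads' length; the fingertips stand env.tip_extent ahead of it and the grasp point (between the pads) is the TCP (env.tip_extent is the distance from the TCP to the fingertips, in mm); z points along the fingers, y is the direction in which the jaws open and shut (so a half turn about z gives the same grasp; the last joint's range is limited). The gripper opens to 91 mm and grips with 3 to 60 N. Pads are 32 mm wide; open, the fingers measure 118 mm over their backs; the gripper's body (76 mm by 178 mm) begins 60 mm behind the grasp point.
Start: joints at [-1.306, 0.32, 1.565, -0, 1.257, -0.02], TCP at [161.558, -551.852, 232.976] pointing down, gripper open.
Joint ranges: [-3.11, 3.11], [-0.84, 2.01], [0.21, 2.61], [-1.34, 4.49], [0.05, 2.63], [-2.56, 2.56]. Speed limits (rad/s): [2.57, 2.57, 3.14, 3.14, 3.14, 3.14].

## Interface

Orientations are given as a 3x3 rotation matrix whose columns are the frame's x, y, z axes.
In Python, from station import env gives the robot as it stands.
- The arm moves only by the tool move_arm, never from a script. Its argument "motion" is a list of rows, each a list of 3 entries, a list of its own where there are three numbers: the opening, from 0 (shut) to 1 (fully open), then the shift along the world's x, y, z normalised to -1 to 1, where 1 is 0.15 m, then the turn, a rotation vector about the world's x, y, z normalised to -1 to 1, where 1 is 2 pi rad. In form: [[gripper, [dx, dy, dz], [wx, wy, wz]], ...]. A call has 1 to 20 rows; each row shifts and turns the pose as measured when the row begins; what a row does not reach is not made up. A row lasts 1/8 s, in which the tool goes at most 62.5 mm and 10.7 degrees, less where a joint would pass 70% of its speed; a pose out of reach is approached as far as the arm can. A call with a number of a shift or a turn outside -1 to 1 is refused whole. A call with a gripper value outside its range is refused whole. The fingers move at their own pace and stop on an object; "squeeze" is the grip in N (left out, the last holds). Time passes only in rows, so rows that do not move let the fingers close. It gives the time, the measured TCP pose, the force and the opening at its end, in the units of the state.
- env.get_state(): the state, without advancing time (a new reading comes with each control period).
- env.get_image(name): name is "side" or "top" or "wrist"; returns a dict with "img" (400x640x3 uint8, blue, green, red), "depth" (400x640 float32, mm along the optical axis (not along the pixel's ray), 0 where there is no reading), "K" (3x3 intrinsics, pixels), "rvec" (rotation vector, rad) and "tvec" (3), from world to camera coordinates, as OpenCV has them. Camera axes: x right, y down, z forward; pixel columns grow to the right and rows downward; lengths in mm; the calibration is good to about 2 mm. The wrist camera is an equidistant fisheye: a pixel r from the principal point sees the ray r / f radians off the axis. A picture is of the moment at which its call begins.
- env.finish_job(): hands the job in, once; it reports no verdict.
The state is a dict: "time": time; "joint_positions": joint angles; "qvel": joint speeds; "effort": joint torques, N m; "eef_pos": TCP position; "tool_rot": TCP orientation; "ft_force": force on the tool from outside, world axes, zero at the start; "wrist_torque": the same for the moment, N m; "width": finger opening in mm.
Only numpy, scipy, OpenCV 4.12 (cv2) and the standard library are available. Lean on these libraries where they do the work, as an engineer would, in place of code of your own. Each camera call takes 0.05 s, during which the arm holds its last target. There are 200 camera calls.

## Task

Close the battery bay of the instrument case with the loose bay cover: tuck the cover's plain edge (the one without screw holes) in under the lip of the hinged rear lid without lifting the lid, then lay the cover down flat in its recess behind the front wall, which pushes the sprung interlock plunger fully down. Finish while still holding the cover pressed flat, ready for its screws: do not let go, as the plunger would push it up again. Leave the screw tray, the screwdriver and the multimeter where they are.

Things in the scene. Friction and masses are not known exactly. Their poses are not given: they have to be found in the camera images.
- instrument_case: grey low case fixed to the desk, 158 (x, from -90 to +68) x 140 (y) x 50 mm high. Origin at desk height below the middle of its width; own x points from the front panel (with sockets) to the rear hinge, z up. Its front part is an open battery bay: a recess from own x = -86 mm (inner face of front wall) to +32 mm (bulkhead), y = -66 to +66 mm between the side walls
- bay_seat (a point): middle of the inner edge of the front wall at ledge height: own x = -86, y = 0, z = 40 mm of the case, same axes. The cover lies on ledges (top z = 40 mm) at the front and sides (10 mm wide), 3 mm play each side. Front and side walls rise 4 mm above the ledges, so the cover goes in tilted: tucked edge low and first, front edge raised over the front wall, then lowered
- bay_stop (a point): middle of the bulkhead that stops the tucked edge, at ledge height: own x = +32, y = 0, z = 40 mm of the case, same axes. It is hidden 16 mm in behind the lip. The recess is 118 mm long from front wall to bulkhead, so the 113 mm cover has 5 mm play
- lip_edge (a point): on the rear lid (aluminium plate 3 mm thick, dark vent slots, hinged at the case's rear): middle of the lower front edge of its level part, at own x = 16, y = 0, z = 47 mm of the case, 7 mm above the ledges. From here a flare runs about 5 mm further to the front and 4 mm up, as a lead-in. Axes as the case's while the lid is shut
- rear_lid (a joint): angle of the rear lid, 0 = shut, grows as it lifts (0.09 = lip raised by 5 mm). It lies shut by its own weight only (0.14 kg), nothing latches it
- interlock (a joint): travel in m of the white interlock plunger (8 mm across), 0 = up, standing 8 mm above the ledges at own x = -70, y = 0 of the case; 0.0075 to 0.008 = pressed level with the ledges by the flat cover. Spring: 4 N at 0, 7 N at 0.008, more than the cover's weight
- cover_grip (a point): centre of the handle of the loose bay cover: an upright black flat-sided bar 12 mm thick (x), 60 mm long (y), 30 mm high, on a plate 113 (x) x 126 (y) x 3 mm, about 0.15 kg, lying flat on the organiser. The point is 15 mm above the plate's top face, 18 mm above its underside. x points to the edge that is tucked, 68.5 mm ahead; the front edge, 44.5 mm behind, has a screw hole at each corner
- cover_edge (a point): middle of the tucked (+x) edge of the bay cover, on its underside. Same axes as the cover; the plate's centre is 56.5 mm behind it
- screw_tray: bystander: small black tray 60x90x16 mm with screws; origin under its centre
- driver_small: bystander: small dark screwdriver 130 mm long, lying; origin under its centre
- multimeter: bystander: black multimeter 46x62x125 mm, standing; origin under its centre
- organiser: closed small-parts box, grey with a dark lid, fixed to the desk, 150 (x) x 166 (y) mm, on which the cover lies at the start; origin under its centre at desk height. Its lid is 42 mm and its rim 45 mm above the desk. It stands either far to the robot's right, or to its left just in front of a microscope, whose foot begins at world x = 0.47 and whose tube (x = 0.54, y = 0.25) is 0.32 m high

How it is judged (in metres and radians):
On the way, in this order (a step that is already met when the one before it is completed fails the run):
1. the cover's edge is under the lip, at least 6 mm in, with the plunger not yet fully pressed (x of cover_edge in the frame of instrument_case between 0.022 and 0.036 m and y of cover_edge in the frame of instrument_case between -0.008 and 0.008 m and z of cover_edge in the frame of instrument_case between 0.036 and 0.0455 m and value of joint interlock below 0.0062 m), for 0.1 s.
2. the cover lies flat in its recess and the plunger is pressed down (value of joint interlock above 0.0066 m and angle between the z axis of cover_grip and the z axis of instrument_case, either way round below 0.03 rad and x of cover_edge in the frame of instrument_case between 0.024 and 0.036 m and y of cover_edge in the frame of instrument_case between -0.008 and 0.008 m), for 0.2 s.
At the end, for the whole second after the job is handed in: the cover lies in its recess: its edge at least 8 mm in under the lip, within 8 mm of the middle and 2.5 mm of the ledges, flat on the case within 0.03 rad, the plunger down by at least 6.6 of 8 mm, the lid shut (below 0.03 rad), and the fingers still hold or press the cover with more than 2 N (all of step 2 and z of cover_edge in the frame of instrument_case between 0.036 and 0.0425 m and value of joint rear_lid below 0.03 rad and contact force between the fingers and bay_cover above 2 N and linear speed of bay_cover below 0.02 m/s); the arm keeps its last pose, push and grip.
It fails at once if the rear lid is lifted (more than 0.09 rad, 5 mm at the lip) (value of joint rear_lid above 0.09 rad).
It fails at once if a bystander is moved by more than 20 mm (distance of any of screw_tray, driver_small, multimeter from where it was at the start of the episode above 0.02 m).
It also fails if it takes over 45 s, if anything falls off the work surface, if the arm or the gripper's body presses on something with over 40 N, if the wrist force passes 120 N, or if a joint passes its speed limit or range.

## Working session

There is one attempt and no reset: what is moved stays moved. The work goes in short steps, Python scripts to look and compute and a tool call to move; the robot and the scene stay as the last step left them, time stands still between calls to the robot, and variables do not carry over. Pictures are saved under pics/ and viewed, about 8 in all and at most 12, crops included, and the job is handed in when it is done.

Besides the shell and the picture viewer there is one more tool, called as name([rows], argument=value, ...), one row to a line, values as JSON. move_arm: Moves the arm, as the interface text tells. Its arguments: {"type":"object","properties":{"motion":{"type":"array"},"squeeze":{"type":"number"}},"required":["motion"]}

```bash
ls; mkdir -p pics
python3 - <<'E'
from station import env
import cv2,numpy as np
print(env.tip_extent, env.get_state())
for n in("top","side"):
    d=env.get_image(n); cv2.imwrite(f"pics/{n}0.png",d["img"]); np.savez(f"pics/{n}0.npz",**d); print(n,d["K"],d["rvec"],d["tvec"])
E
```

```text
pics
19.0 {'time': 0.0, 'joint_positions': array([-1.30601165e+00,  3.20278397e-01,  1.56567698e+00, -3.58062990e-06,
        1.25738017e+00, -2.00307203e-02]), 'qvel': array([-0.00055599, -0.00103186,  0.0026487 , -0.00211523,  0.00219331,
       -0.00024038]), 'effort': array([-7.03172591e-04, -4.12462091e+01, -2.31973618e+01,  7.27009191e-02,
        4.58882831e-02, -1.43389316e-04]), 'eef_pos': array([ 161.42349617, -551.3870132 ,  232.1288001 ]), 'tool_rot': array([[ 9.59713235e-01,  2.80980953e-01, -4.59404938e-04],
       [ 2.80981327e-01, -9.59711763e-01,  1.68125911e-03],
       [ 3.15054626e-05, -1.74261082e-03, -9.99998481e-01]]), 'ft_force': array([ 0.21246815, -0.06503731, -0.64251382]), 'wrist_torque': array([0.03953413, 0.04535256, 0.00498496]), 'width': 91.27164377919449}
top [[390.65255225   0.         316.91134436]
 [  0.         390.65255225 198.80134531]
 [  0.           0.           1.        ]] [ 2.17608944 -2.19565918  0.05885951] [ -75.94380468  433.95657396 1108.60462605]
side [[362.43732823   0.         313.00476487]
 [  0.         362.43732823 196.70603461]
 [  0.           0.           1.        ]] [ 0.74403537 -2.3655994   1.34220698] [313.67861293 208.35318232 866.27692376]
```

View pics/top0.png

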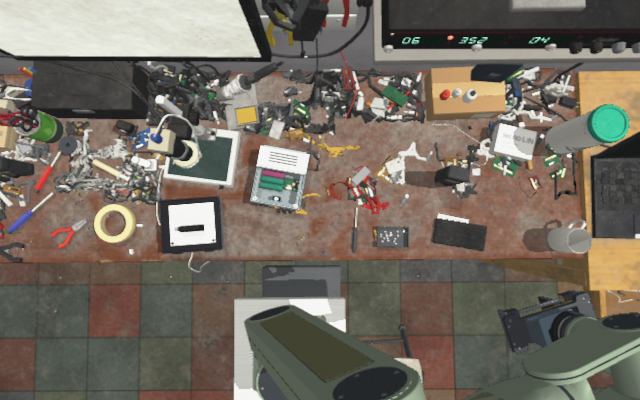

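View pics/side0.png

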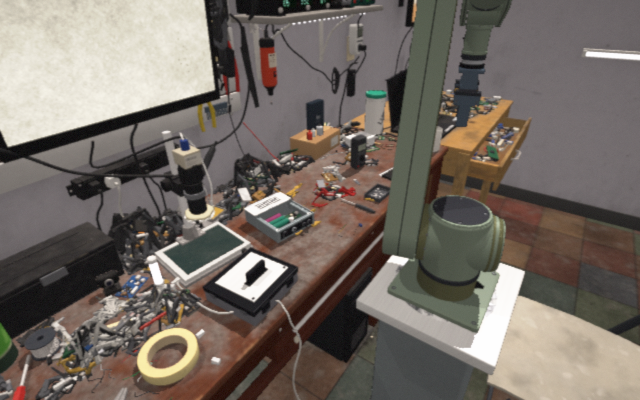

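The top view shows the cover on the organiser at about (191,225) and the case at (280,178), with its slotted lid at the far side. The side view confirms that the handle is upright.

```bash
cat > h.py <<'E'
import cv2,numpy as np
def cam(d):
    R=cv2.Rodrigues(np.array(d["rvec"],float))[0]; t=np.array(d["tvec"],float).ravel()
    return R,t
def rays(d,uv,fish=False):
    uv=np.atleast_2d(uv).astype(float);K=d["K"]
    p=np.c_[(uv[:,0]-K[0,2])/K[0,0],(uv[:,1]-K[1,2])/K[1,1]]
    if fish:
        th=np.linalg.norm(p,axis=1,keepdims=True); v=np.c_[p/np.maximum(th,1e-9)*np.sin(th),np.cos(th)]
    else: v=np.c_[p,np.ones(len(p))]
    R,t=cam(d); return -R.T@t, v@R
def onplane(d,uv,z,fish=False):
    c,v=rays(d,uv,fish); return c+v*((z-c[2])/v[:,2:])
E
python3 - <<'E'
from h import *
d=dict(np.load("pics/top0.npz")); im=d["img"]
a=cv2.resize(im[185:260,150:235],None,fx=5,fy=5,interpolation=cv2.INTER_CUBIC)
b=cv2.resize(im[140:215,240:320],None,fx=5,fy=5,interpolation=cv2.INTER_CUBIC)
cv2.imwrite("pics/crop.png",np.hstack([a,b][:2]) if a.shape[1]+b.shape[1]<=900 else a)
m=(im.min(2)>200).astype(np.uint8); m2=np.zeros_like(m); m2[190:260,155:225]=m[190:260,155:225]
cs=cv2.findContours(m2,0,2)[0]; c=max(cs,key=cv2.contourArea); r=cv2.minAreaRect(c); print(r)
bx=cv2.boxPoints(r); P=onplane(d,bx,45); print(P.round(1),P.mean(0))
hm=np.zeros_like(m); cv2.drawContours(hm,[c],-1,1,-1); hh=(hm>0)&(im.max(2)<90)
k=np.argwhere(hh)[:,::-1]; print(len(k)); r=cv2.minAreaRect(k.astype(np.float32)); print(r, onplane(d,[r[0]],75))
E
```

```text
((191.60879516601562, 223.41468811035156), (40.34235763549805, 45.787811279296875), 85.60128784179688)
[[417.6 338.6  45. ]
 [426.3 210.7  45. ]
 [314.3 201.2  45. ]
 [305.7 328.3  45. ]] [365.96227837 269.69614905  45.        ]
130
((190.55172729492188, 228.12071228027344), (5.148819923400879, 25.16278076171875), 85.2363510131836) [[353.02956129 262.50769044  75.        ]]
```

View pics/crop.png

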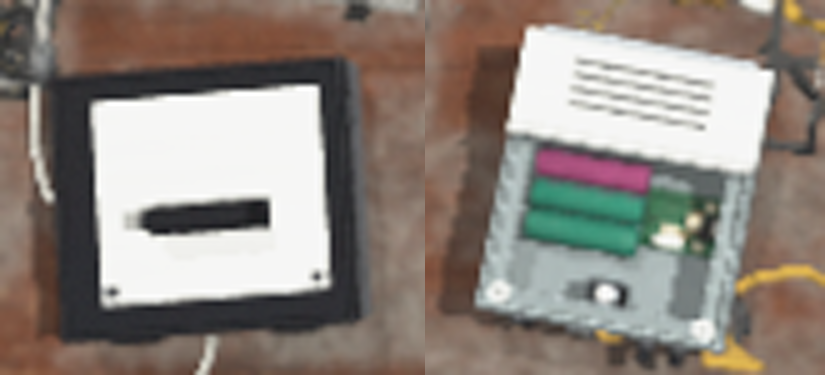

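The cover's screw holes face the robot, so its +x axis points away at a yaw of about +0.08. The case faces the robot at a yaw of about -0.16. I'll move above the case and look with the wrist camera.

move_arm([
  [1,[0.155,0.322,0],[0,0,0.015]],
  [1,[0.155,0.322,0],[0,0,0.015]],
  [1,[0.155,0.322,0],[0,0,0.015]],
  [1,[0.155,0.322,0],[0,0,0.015]],
  [1,[0.155,0.322,0],[0,0,0.015]],
  [1,[0.155,0.322,0],[0,0,0.015]],
  [1,[0.155,0.322,0],[0,0,0.015]],
  [1,[0.155,0.322,0],[0,0,0.015]],
  [1,[0.155,0.322,0],[0,0,0.015]],
  [1,[0.155,0.322,0],[0,0,0.015]],
  [1,[0.155,0.322,0],[0,0,0.015]],
  [1,[0.155,0.322,0],[0,0,0.015]],
  [1,[0,0,0],[0,0,0]],
])

```text
time: 1.72
eef_pos: [444.3, 47.9, 228.1]
tool_rot: [[0.12, 0.993, -0.003], [0.993, -0.12, 0.002], [0.001, -0.004, -1.0]]
ft_force: [-0.8, -0.3, -0.6]
width: 91.1
```

```bash
cat > look.py <<'E'
from station import env
from h import *
import sys
n,tag=sys.argv[1:3]
s=env.get_state(); print(s["time"],s["eef_pos"].round(1),s["tool_rot"].round(3).tolist(),s["ft_force"].round(1),round(s["width"],1))
d=env.get_image(n); np.savez(f"pics/{tag}.npz",**d)
cv2.imwrite(f"pics/{tag}.png",d["img"]); print(d["K"][0],d["K"][1],d["rvec"],d["tvec"])
E
python3 look.py wrist w1
```

```text
1.725 [444.3  47.9 228.1] [[0.12, 0.993, -0.003], [0.993, -0.12, 0.002], [0.001, -0.004, -1.0]] [-0.8 -0.3 -0.6] 91.1
[309.70691629   0.         314.95636448] [  0.         309.70691629 200.53690191] [-2.85188643  0.17124222  0.02932445] [-434.53946046   67.12393259  416.26183946]
```

View pics/w1.png

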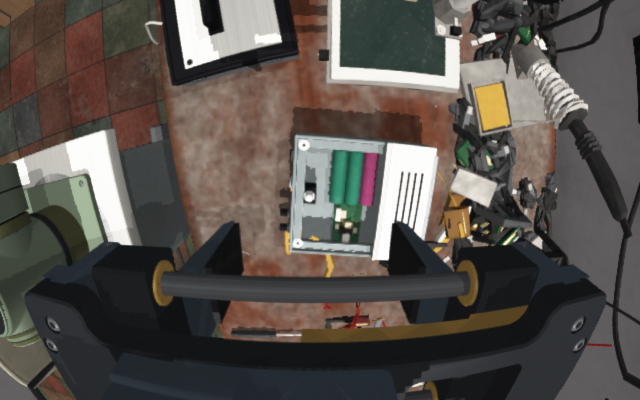

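Wrist view: the case spans roughly (290–437, 135–262) px, with the front wall at the left and the lid at the right. The cover is at the top left, around (235,25).

Run:
```python
from h import *
d=dict(np.load("pics/w1.npz")); im=d["img"]
cv2.imwrite("pics/c1.png",cv2.resize(im[125:265,280:440],None,fx=4.9,fy=4.2,interpolation=cv2.INTER_CUBIC))
```

```text
(no output)
```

View pics/c1.png

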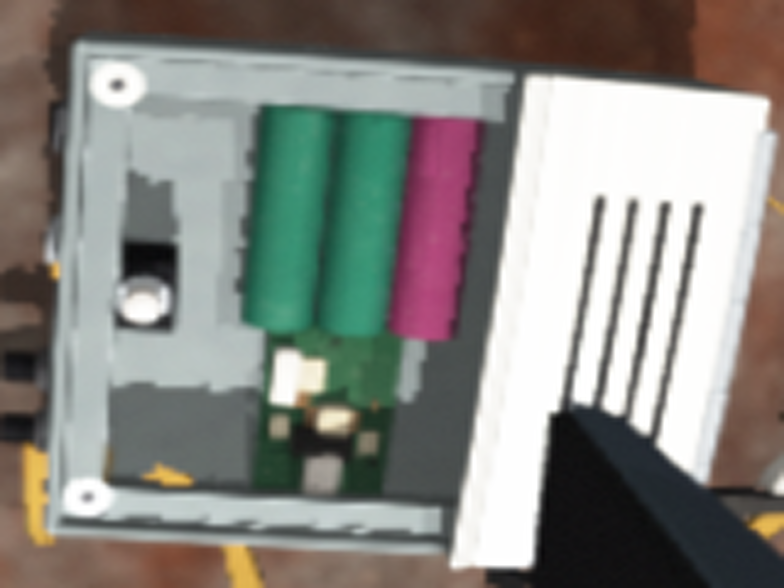

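Run:
```python
from h import *
d=dict(np.load("pics/w1.npz"))
f=lambda p:np.array(p)/[4.9,4.2]+[280,125]-0.5+[.1,.1]
def g(n,p,z):
    P=onplane(d,[f(p)],z,True)[0]; print(n,P.round(1)); return P[:2]
A=g("front L",(75,42),44);B=g("front R",(50,532),44)
S=g("screwL",(117,85),40);T=g("screwR",(88,497),40)
p=g("plunger",(145,298),48); L=g("flareL",(527,75),51);M=g("flareR",(455,567),51)
for a,b in((A,B),(S,T),(L,M)): 
    v=a-b; print(np.linalg.norm(v), "yaw",np.arctan2(-v[0],v[1]))
yaw=np.mean([np.arctan2(-(a-b)[0],(a-b)[1]) for a,b in((A,B),(S,T),(L,M))])
x=np.array([np.cos(yaw),np.sin(yaw)])
for n,q,o in(("front",(A+B)/2,-90),("plunger",p,-70),("flare",(L+M)/2,11)): print(n,"origin",q-o*x)
import pickle
dep=d["depth"]; 
for q in((300,400),(560,250),(200,150)):
    u=f(q).astype(int); print(q,dep[u[1],u[0]])
# cover
c,_=rays(d,[[0,0]],True); print("cam",c)
```

```text
front L [429.  106.6  44. ]
front R [404.  -28.9  44. ]
screwL [436.5  93.9  40. ]
screwR [414.3 -20.8  40. ]
plunger [436.   38.1  48. ]
flareL [526.8  87.9  51. ]
flareR [501.4 -49.   51. ]
137.76164218509518 yaw -0.18239663654616198
116.84625137427949 yaw -0.19122071919550496
139.22275599612232 yaw -0.18350591774339453
front origin [504.92923382  22.23154856]
plunger origin [504.83247055  25.16192626]
flare origin [503.28074524  21.48136438]
(300, 400) 389.1479
(560, 250) 338.0324
(200, 150) 370.99817
cam [454.42506926 127.84162905 379.15492655]
```

move_arm([
  [1,[-0.15,0.232,-0.047],[0,0,0.008]],
  [1,[-0.15,0.232,-0.047],[0,0,0.008]],
  [1,[-0.15,0.232,-0.047],[0,0,0.008]],
  [1,[-0.15,0.232,-0.047],[0,0,0.008]],
  [1,[0,0,0],[0,0,0]],
])

```text
time: 2.4
eef_pos: [349.0, 181.7, 198.1]
tool_rot: [[-0.073, 0.997, -0.007], [0.997, 0.072, -0.004], [-0.003, -0.007, -1.0]]
ft_force: [-0.3, -0.6, -0.0]
width: 91.0
```

```bash
python3 look.py wrist w2
```

```text
2.4 [349.  181.7 198.1] [[-0.073, 0.997, -0.007], [0.997, 0.072, -0.004], [-0.003, -0.007, -1.0]] [-0.3 -0.6 -0. ] 91.0
[309.70691629   0.         314.95636448] [  0.         309.70691629 200.53690191] [-2.84969947 -0.10409284 -0.00582362] [-359.96573173  127.09778372  404.28977031]
```

View pics/w2.png

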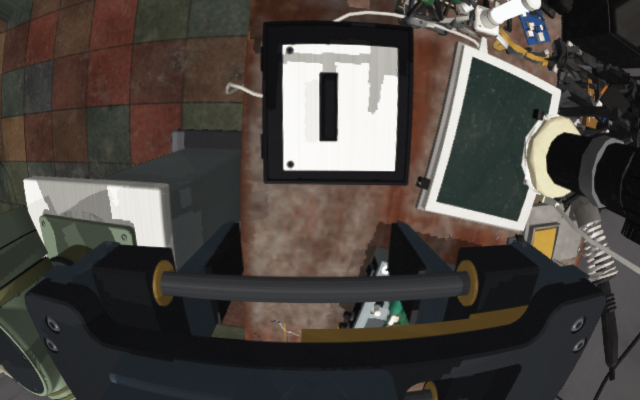

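The plate spans about (282–397, 43–171) px, the handle is at (328,107), and the screw holes are at the left. The microscope is clear of the grasp.

Run:
```python
from h import *
d=dict(np.load("pics/w2.npz"));im=d["img"]
roi=np.zeros(im.shape[:2],bool); roi[38:180,275:403]=1
m=((im.min(2)>125)&roi).astype(np.uint8)
c=max(cv2.findContours(m,0,2)[0],key=cv2.contourArea)
P=onplane(d,c[:,0],45,True)[:,:2].astype(np.float32); r=cv2.minAreaRect(P); print("plate",r)
hm=np.zeros_like(m); cv2.drawContours(hm,[c],-1,1,-1)
k=((hm>0)&(im.max(2)<70)).astype(np.uint8)
c=max(cv2.findContours(k,0,2)[0],key=cv2.contourArea)
P=onplane(d,c[:,0],75,True)[:,:2].astype(np.float32); r=cv2.minAreaRect(P); print("handle@75",r)
print("depth plate",d["depth"][60,310],d["depth"][107,328], rays(d,[[0,0]],True)[0])
from station import env
print(d["depth"][100:115:3,320:340:2])
```

```text
plate ((366.50341796875, 268.48944091796875), (113.05006408691406, 125.7094497680664), 4.073155879974365)
handle@75 ((353.4593505859375, 267.4013366699219), (14.128605842590332, 59.53599166870117), 4.4637131690979)
depth plate 278.67276 262.15424 [344.18295018 262.84983688 348.75127681]
[[287.05206 286.3158  261.8343  260.48035 259.55936 259.18417 261.12704
  261.4749  263.55368 289.66193]
 [287.4738  286.71066 262.56305 261.704   260.74963 260.05667 261.45068
  261.03607 263.2626  289.10254]
 [288.0336  286.25293 263.2048  261.15573 262.56573 260.89084 261.65543
  262.42874 287.90887 289.98364]
 [287.1841  289.68787 263.72098 263.32452 262.60812 262.02164 262.25806
  263.46085   0.      291.16983]
 [290.50385 289.5008  264.67184 262.80185 261.84833 263.19498 262.94147
  264.30875 289.40344 291.5573 ]]
```

move_arm([
  [1,[0.018,0.29,0],[0,0,0]],
  [1,[0.018,0.28,0],[0,0,0]],
  [1,[0,0,-0.27],[0,0,0]],
  [1,[0,0,-0.27],[0,0,0]],
  [1,[0,0,-0.13],[0,0,0]],
  [1,[0,0,0],[0,0,0]],
])

```text
time: 3.2
eef_pos: [363.3, 260.3, 97.5]
tool_rot: [[-0.053, 0.999, 0.002], [0.999, 0.053, -0.004], [-0.005, 0.002, -1.0]]
ft_force: [-0.2, -0.1, 0.3]
width: 91.3
```

move_arm([
  [1,[-0.058,0.049,0],[0,0,0.0035]],
  [1,[0,0,-0.1],[0,0,0]],
  [1,[0,0,-0.08],[0,0,0]],
  [1,[0,0,0],[0,0,0]],
], squeeze=35)

```text
time: 3.7
eef_pos: [356.9, 268.2, 73.5]
tool_rot: [[-0.073, 0.997, 0.009], [0.997, 0.073, 0.0], [-0.001, 0.009, -1.0]]
ft_force: [-0.3, 1.1, 0.2]
width: 91.5
```

move_arm([
  [1,[-0.018,-0.004,-0.04],[0,0.0014,0]],
  [1,[0,0,-0.01],[0,0,0]],
  [0,[0,0,0],[0,0,0]],
  [0,[0,0,0],[0,0,0]],
  [0,[0,0,0],[0,0,0]],
  [0,[0,0,0],[0,0,0]],
  [0,[0,0,0],[0,0,0]],
  [0,[0,0,0],[0,0,0]],
], squeeze=40)

```text
time: 4.7
eef_pos: [354.9, 268.3, 67.0]
tool_rot: [[-0.073, 0.997, 0.002], [0.997, 0.073, 0.002], [0.002, 0.002, -1.0]]
ft_force: [0.4, 0.7, 0.1]
width: 34.0
```

move_arm([
  [0,[0,0,0],[0,0,0]],
  [0,[0,0,0],[0,0,0]],
  [0,[0,0,0],[0,0,0]],
  [0,[0,0,0],[0,0,0]],
])

```text
time: 5.2
eef_pos: [354.9, 268.3, 67.0]
tool_rot: [[-0.073, 0.997, 0.002], [0.997, 0.073, 0.002], [0.002, 0.002, -1.0]]
ft_force: [-0.4, -0.2, 0.4]
width: 12.3
```

Gripped at a width of 12.3 mm. I'll lift, and write a helper that works out deltas to a cover-edge target in the case frame.

```bash
cat > tgt.py <<'E'
# usage: tgt.py ex ey ez theta : delta of TCP to bring cover_edge there (case frame)
from station import env
import numpy as np,sys,json,os
from scipy.spatial.transform import Rotation as Ro
P=dict(o=[504.6,22.8,0],yaw=-0.185,off=[68.5,-0.7,-25])
if os.path.exists("p.json"): P.update(json.load(open("p.json")))
s=env.get_state(); R=np.array(s["tool_rot"]); p=np.array(s["eef_pos"])
C=np.c_[R[:,1],R[:,0],-R[:,2]]  # cover axes: x=tool y, y=tool x
W=Ro.from_euler("z",P["yaw"]).as_matrix(); o=np.array(P["o"],float); off=np.array(P["off"])
e=W.T@(p+C@off-o); A=W.T@C
print("t",round(s["time"],2),"tcp",p.round(1),"edge in case",e.round(1),"tilt",round(-A[2,0],3),"roll",round(A[2,1],3),"yawerr",round(A[1,0],3),"F",s["ft_force"].round(1),"w",round(s["width"],1))
if len(sys.argv)>1:
    x,y,z,th=map(float,sys.argv[1:5])
    Ct=W@Ro.from_euler("y",th).as_matrix(); pt=o+W@np.array([x,y,z])-Ct@off
    print("tcp target",pt.round(1),"shift",((pt-p)/150).round(4),"turn",(Ro.from_matrix(Ct@C.T).as_rotvec()/2/np.pi).round(4))
E
python3 tgt.py 0 0 75 0.1
```

```text
t 5.2 tcp [354.9 268.3  67. ] edge in case [-125.9  230.6   42.1] tilt -0.002 roll 0.002 yawerr 0.255 F [-0.4 -0.2  0.4] w 12.3
tcp target [440.2  35.6 106.7] shift [ 0.5689 -1.5517  0.2649] turn [ 0.0006  0.0162 -0.041 ]
```

move_arm([
  [0,[0,0,0.1],[0,0,0]],
  [0,[0,0,0.2],[0,0,0]],
  [0,[0,0,0.25],[0,0,0]],
  [0,[0,0,0.1],[0,0,0]],
  [0,[0,0,0],[0,0,0]],
])

```text
time: 5.82
eef_pos: [353.3, 267.2, 165.7]
tool_rot: [[-0.073, 0.997, -0.002], [0.997, 0.073, -0.001], [-0.001, -0.002, -1.0]]
ft_force: [0.1, -0.4, -1.7]
width: 11.8
```

```bash
python3 tgt.py 0 0 75 0.1
```

```text
t 5.83 tcp [353.3 267.2 165.7] edge in case [-127.3  229.2  140.5] tilt 0.002 roll -0.001 yawerr 0.255 F [ 0.1 -0.4 -1.7] w 11.8
tcp target [440.2  35.6 106.7] shift [ 0.579  -1.5442 -0.393 ] turn [ 0.001   0.0156 -0.0411]
```

move_arm([
  [0,[0.072,-0.193,-0.02],[0,0.002,-0.0051]],
  [0,[0.072,-0.193,-0.02],[0,0.002,-0.0051]],
  [0,[0.072,-0.193,-0.02],[0,0.002,-0.0051]],
  [0,[0.072,-0.193,-0.02],[0,0.002,-0.0051]],
  [0,[0.072,-0.193,-0.02],[0,0.002,-0.0051]],
  [0,[0.072,-0.193,-0.02],[0,0.002,-0.0051]],
  [0,[0.072,-0.193,-0.02],[0,0.002,-0.0051]],
  [0,[0.072,-0.193,-0.02],[0,0.002,-0.0051]],
  [0,[0,0,0],[0,0,0]],
])

```text
time: 6.95
eef_pos: [436.5, 27.3, 131.1]
tool_rot: [[0.188, 0.975, -0.12], [0.982, -0.188, 0.012], [-0.011, -0.12, -0.993]]
ft_force: [-0.6, 1.7, -1.0]
width: 12.0
```

```bash
python3 tgt.py 0 0 60 0.1;python3 tgt.py -30 0 70 0.1
```

```text
t 6.95 tcp [436.5  27.3 131.1] edge in case [-2.8 -9.4 98.1] tilt 0.12 roll -0.011 yawerr -0.006 F [-0.6  1.7 -1. ] w 12.0
tcp target [440.2  35.6  91.7] shift [ 0.0246  0.0549 -0.2624] turn [ 0.0011 -0.0035  0.0007]
t 6.95 tcp [436.5  27.3 131.1] edge in case [-2.8 -9.4 98.1] tilt 0.12 roll -0.011 yawerr -0.006 F [-0.6  1.7 -1. ] w 12.0
tcp target [410.7  41.1 101.7] shift [-0.172   0.0917 -0.1957] turn [ 0.0011 -0.0035  0.0007]
```

move_arm([
  [0,[0.012,0.055,-0.12],[0.0011,-0.0035,0.0007]],
  [0,[0,0,-0.12],[0,0,0]],
  [0,[0,0,0],[0,0,0]],
])

```text
time: 7.32
eef_pos: [436.0, 37.2, 92.3]
tool_rot: [[0.184, 0.978, -0.102], [0.983, -0.183, 0.019], [0.0, -0.104, -0.995]]
ft_force: [0.6, 0.4, -1.0]
width: 11.5
```

```bash
python3 tgt.py 0 0 60 0.1; python3 look.py wrist w3
python3 - <<'E'
from h import *
d=dict(np.load("pics/w3.npz"))
cv2.imwrite("pics/w3c.png",cv2.resize(d["img"][120:330,200:500],None,fx=2.66,fy=2.66,interpolation=cv2.INTER_CUBIC))
E
```

```text
t 7.33 tcp [436.   37.2  92.3] edge in case [-4.5  0.8 60.3] tilt 0.104 roll 0.0 yawerr 0.0 F [ 0.6  0.4 -1. ] w 11.5
tcp target [440.2  35.6  91.7] shift [ 0.0279 -0.0106 -0.0039] turn [-0.0002 -0.0006 -0.    ]
7.325 [436.   37.2  92.3] [[0.184, 0.978, -0.102], [0.983, -0.183, 0.019], [0.0, -0.104, -0.995]] [ 0.6  0.4 -1. ] 11.5
[309.70691629   0.         314.95636448] [  0.         309.70691629 200.53690191] [-2.85037831  0.24324334  0.18534749] [-409.98349021  108.68449003  330.35046583]
```

View pics/w3c.png

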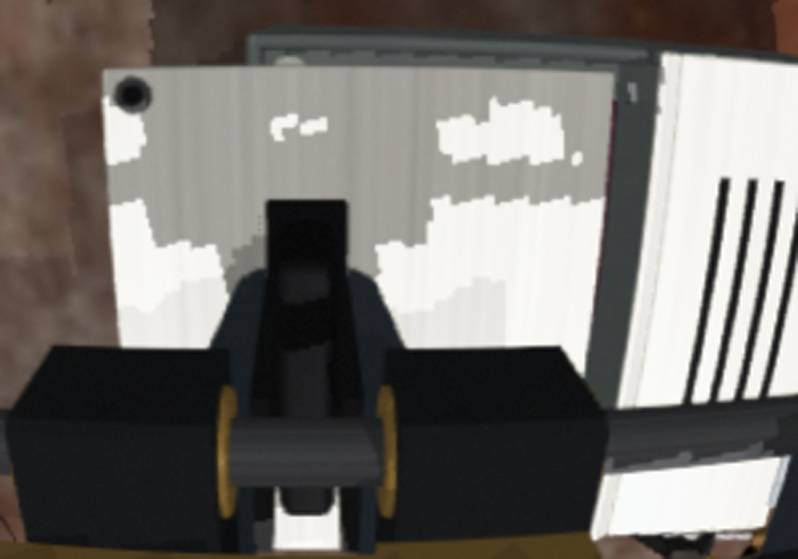

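The cover is tilted over the bay with its tucked edge at about x=610 in the crop, 45 px short of the lid flare at x≈660. The case's left wall shows along y≈35–50. I'll check the relative positions.

Run:
```python
from h import *
d=dict(np.load("pics/w3.npz"))
f=lambda p:(np.array(p)+.5)/2.66-.5+[200,120]
o=np.array([504.6,22.8]);W=np.array([[np.cos(.185),np.sin(.185)],[-np.sin(.185),np.cos(.185)]])
for n,p,z in(("cover rear L",(614,72),63.3),("cover front L",(103,70),75),("cover rear mid",(590,350),63.3),("wall front L outer",(250,36),44),("wall L outer at lid",(655,50),44),("flare L",(664,53),51),("flare mid",(625,400),51),("lidbottom corner",(597,535),51)):
    P=onplane(d,[f(p)],z,True)[0,:2]; q=P-o; c,s=np.cos(-.185),np.sin(-.185)
    print(n,P.round(1),"case",np.round([c*q[0]+s*q[1],-s*q[0]+c*q[1]],1))
```

```text
cover rear L [511.5  86.7] case [-4.9 64.1]
cover front L [402.6 106.7] case [-115.7   63.7]
cover rear mid [500.2  20.8] case [-4.  -2.8]
wall front L outer [429.9 106.4] case [-88.9  68.4]
wall L outer at lid [527.7  87.9] case [10.8 68.2]
flare L [527.8  87.8] case [10.8 68.2]
flare mid [511.6  -2.4] case [ 11.5 -23.5]
lidbottom corner [502.9 -47.7] case [ 11.3 -69.6]
```

move_arm([
  [0,[0.038,-0.017,-0.05],[0,-0.0006,0]],
  [0,[0,0,-0.03],[0,0,0]],
  [0,[0,0,0],[0,0,0]],
])

```text
time: 7.75
eef_pos: [443.5, 35.1, 81.2]
tool_rot: [[0.183, 0.979, -0.094], [0.983, -0.182, 0.02], [0.002, -0.096, -0.995]]
ft_force: [-0.6, -0.4, -1.5]
width: 11.8
```

```bash
python3 tgt.py 2 -0.7 41.5 0.1
```

```text
t 7.75 tcp [443.5  35.1  81.2] edge in case [ 3.5  0.2 49.8] tilt 0.096 roll 0.002 yawerr 0.001 F [-0.6 -0.4 -1.5] w 11.8
tcp target [442.   34.5  73.2] shift [-0.0098 -0.0037 -0.0535] turn [-0.0002  0.0007 -0.0002]
```

move_arm([
  [0,[-0.006,-0.006,-0.025],[0,0.0005,0]],
  [0,[0,0,-0.018],[0,0,0]],
  [0,[0,0,0],[0,0,0]],
])

```text
time: 8.12
eef_pos: [442.7, 34.0, 74.7]
tool_rot: [[0.183, 0.978, -0.096], [0.983, -0.182, 0.02], [0.002, -0.098, -0.995]]
ft_force: [0.5, -0.3, -1.4]
width: 11.8
```

```bash
python3 tgt.py 2 -0.7 41 0.1
```

```text
t 8.12 tcp [442.7  34.   74.7] edge in case [ 2.8 -0.9 43.1] tilt 0.098 roll 0.002 yawerr 0.001 F [ 0.5 -0.3 -1.4] w 11.8
tcp target [442.   34.5  72.7] shift [-0.0045  0.0032 -0.0132] turn [-0.0002  0.0003 -0.0001]
```

move_arm([
  [0,[0,0,-0.013],[0,0,0]],
  [0,[0,0,0],[0,0,0]],
])

```text
time: 8.38
eef_pos: [442.8, 34.0, 72.7]
tool_rot: [[0.183, 0.978, -0.096], [0.983, -0.182, 0.02], [0.002, -0.098, -0.995]]
ft_force: [-0.4, -0.0, -2.0]
width: 11.9
```

move_arm([
  [0,[0,0,-0.007],[0,0,0]],
  [0,[0,0,0],[0,0,0]],
])

```text
time: 8.62
eef_pos: [443.0, 34.0, 72.0]
tool_rot: [[0.183, 0.978, -0.096], [0.983, -0.182, 0.02], [0.002, -0.098, -0.995]]
ft_force: [0.4, -0.8, 0.6]
width: 11.7
```

```bash
python3 tgt.py 28 -0.7 41 0.1
```

```text
t 8.62 tcp [443.  34.  72.] edge in case [ 3.1 -0.9 40.4] tilt 0.098 roll 0.002 yawerr 0.001 F [ 0.4 -0.8  0.6] w 11.7
tcp target [467.6  29.7  72.7] shift [ 0.1642 -0.0287  0.0048] turn [-0.0002  0.0004 -0.0001]
```

Ledge contact is felt at a computed z of 40.4, so the height model is good. Now I'll slide in.

move_arm([
  [0,[0,0,0.005],[0,0,0]],
  [0,[0.035,-0.006,0],[0,0,0]],
  [0,[0.035,-0.006,0],[0,0,0]],
  [0,[0,0,0],[0,0,0]],
])

```text
time: 9.12
eef_pos: [454.5, 32.1, 72.6]
tool_rot: [[0.183, 0.978, -0.095], [0.983, -0.182, 0.02], [0.002, -0.097, -0.995]]
ft_force: [-0.1, -0.2, -1.9]
width: 12.0
```

```bash
python3 tgt.py 28 -0.7 41 0.1
```

```text
t 9.12 tcp [454.5  32.1  72.6] edge in case [14.8 -0.7 41.1] tilt 0.097 roll 0.002 yawerr 0.001 F [-0.1 -0.2 -1.9] w 12.0
tcp target [467.6  29.7  72.7] shift [ 0.087  -0.0157  0.0007] turn [-0.0002  0.0005 -0.0001]
```

move_arm([
  [0,[0.03,-0.005,0],[0,0,0]],
  [0,[0.03,-0.005,0],[0,0,0]],
  [0,[0.022,-0.005,0],[0,0,0]],
  [0,[0,0,0],[0,0,0]],
])

```text
time: 9.62
eef_pos: [467.8, 29.6, 72.4]
tool_rot: [[0.183, 0.978, -0.095], [0.983, -0.182, 0.02], [0.002, -0.097, -0.995]]
ft_force: [0.4, 0.7, -1.1]
width: 11.7
```

```bash
python3 tgt.py 29 -0.7 40.5 0.05; python3 look.py side s2
python3 - <<'E'
from h import *
d=dict(np.load("pics/s2.npz"))
cv2.imwrite("pics/s2c.png",cv2.resize(d["img"][150:260,220:340],None,fx=5,fy=5,interpolation=cv2.INTER_CUBIC))
E
```

```text
t 9.62 tcp [467.8  29.6  72.4] edge in case [28.3 -0.6 40.9] tilt 0.097 roll 0.002 yawerr 0.001 F [ 0.4  0.7 -1.1] w 11.7
tcp target [467.1  29.8  68.9] shift [-0.0047  0.0012 -0.0237] turn [-0.0017 -0.0074 -0.0001]
9.625 [467.8  29.6  72.4] [[0.183, 0.978, -0.095], [0.983, -0.182, 0.02], [0.002, -0.097, -0.995]] [ 0.4  0.7 -1.1] 11.7
[362.43732823   0.         313.00476487] [  0.         362.43732823 196.70603461] [ 0.74403537 -2.3655994   1.34220698] [313.67861293 208.35318232 866.27692376]
```

View pics/s2c.png

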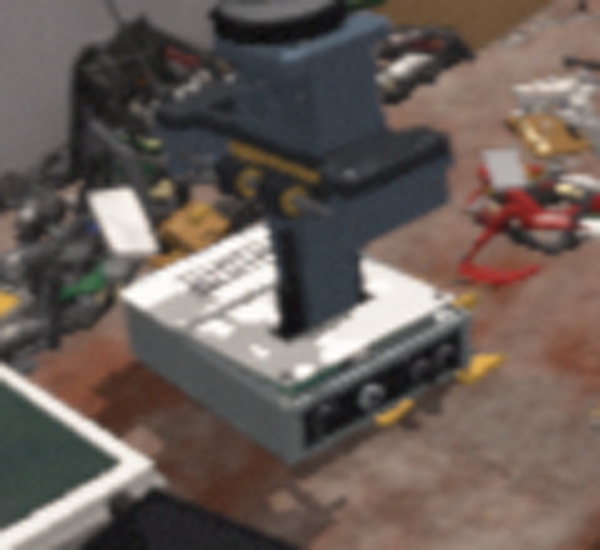

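The side view shows the cover tilted in the bay, with its rear edge under the shut lid and the front raised. Now I'll lower the front in steps.

move_arm([
  [0,[0.001,0.0,-0.012],[-0.0008,-0.0037,0]],
  [0,[0.0,0.0,-0.012],[-0.0008,-0.0037,0]],
  [0,[0,0,0],[0,0,0]],
])

```text
time: 10.05
eef_pos: [466.7, 29.8, 69.1]
tool_rot: [[0.183, 0.982, -0.048], [0.983, -0.183, 0.009], [0.0, -0.049, -0.999]]
ft_force: [-1.9, -0.0, 2.8]
width: 11.7
```

```bash
python3 tgt.py 29.5 -0.7 40.3 0.0
```

```text
t 10.05 tcp [466.7  29.8  69.1] edge in case [28.6 -0.7 40.8] tilt 0.049 roll 0.0 yawerr 0.001 F [-1.9 -0.   2.8] w 11.7
tcp target [466.3  30.   65.3] shift [-0.0026  0.0009 -0.0256] turn [-0.0015 -0.0076 -0.0001]
```

move_arm([
  [0,[0.0,0.0,-0.013],[-0.0007,-0.0038,0]],
  [0,[0,0,-0.01],[-0.0005,-0.0028,0]],
  [0,[0,0,0],[0,0,0]],
])

```text
time: 10.42
eef_pos: [467.1, 29.9, 66.5]
tool_rot: [[0.183, 0.983, -0.002], [0.983, -0.183, 0.001], [0.001, -0.002, -1.0]]
ft_force: [-1.9, 0.4, 4.6]
width: 11.5
```

```bash
python3 tgt.py 29.5 -0.7 40 0.0
```

```text
t 10.43 tcp [467.1  29.9  66.5] edge in case [30.3 -0.6 41.3] tilt 0.002 roll 0.001 yawerr 0.001 F [-1.9  0.4  4.6] w 11.5
tcp target [466.3  30.   65. ] shift [-0.0053  0.0008 -0.0097] turn [-0.0002 -0.0003 -0.0002]
```

move_arm([
  [0,[-0.003,0,-0.01],[0,0,0]],
  [0,[0,0,0],[0,0,0]],
])

```text
time: 10.68
eef_pos: [466.9, 29.9, 65.3]
tool_rot: [[0.183, 0.983, -0.001], [0.983, -0.183, 0.001], [0.001, -0.001, -1.0]]
ft_force: [-1.4, -0.2, 5.3]
width: 11.7
```

move_arm([
  [0,[0,0,-0.01],[0,0,0]],
])

```text
time: 10.8
eef_pos: [466.9, 29.9, 64.9]
tool_rot: [[0.183, 0.983, -0.001], [0.983, -0.183, 0.001], [0.001, -0.001, -1.0]]
ft_force: [-6.6, -1.1, 24.8]
width: 11.6
```

```bash
python3 tgt.py 29.5 -0.7 40 0.0
```

```text
t 10.8 tcp [466.9  29.9  64.9] edge in case [30.1 -0.6 39.8] tilt 0.001 roll 0.001 yawerr 0.001 F [-6.6 -1.1 24.8] w 11.6
tcp target [466.3  30.   65. ] shift [-0.0042  0.0005  0.0006] turn [-0.0002 -0.0001 -0.0002]
```

move_arm([
  [0,[0,0,-0.005],[0,0,0]],
  [0,[0,0,-0.005],[0,0,0]],
  [0,[0,0,-0.005],[0,0,0]],
  [0,[0,0,-0.005],[0,0,0]],
])

```text
time: 11.3
eef_pos: [466.9, 29.9, 64.9]
tool_rot: [[0.183, 0.983, 0.0], [0.983, -0.183, 0.001], [0.001, 0.0, -1.0]]
ft_force: [-3.6, -0.9, 11.6]
width: 11.6
```

```bash
python3 tgt.py; python3 look.py wrist w4;python3 look.py side s4; python3 tgt.py
python3 - <<'E'
from h import *
d=dict(np.load("pics/s4.npz"));e=dict(np.load("pics/w4.npz"))
a=cv2.resize(d["img"][180:250,235:325],None,fx=4.4,fy=4.4,interpolation=cv2.INTER_CUBIC)
b=cv2.resize(e["img"][120:300,220:460],(400,308),interpolation=cv2.INTER_CUBIC)
cv2.imwrite("pics/f.png",np.hstack([a[:308],b]))
E
```

```text
t 11.3 tcp [466.9  29.9  64.9] edge in case [30.1 -0.6 39.9] tilt -0.0 roll 0.001 yawerr 0.001 F [-3.6 -0.9 11.6] w 11.6
11.3 [466.9  29.9  64.9] [[0.183, 0.983, 0.0], [0.983, -0.183, 0.001], [0.001, 0.0, -1.0]] [-3.6 -0.9 11.6] 11.6
[309.70691629   0.         314.95636448] [  0.         309.70691629 200.53690191] [-2.84542557  0.26326765  0.03715883] [-453.44024873  127.00463908  262.07132911]
11.35 [466.9  29.9  64.9] [[0.183, 0.983, 0.0], [0.983, -0.183, 0.001], [0.001, 0.0, -1.0]] [-3.  -0.3 10.8] 11.9
[362.43732823   0.         313.00476487] [  0.         362.43732823 196.70603461] [ 0.74403537 -2.3655994   1.34220698] [313.67861293 208.35318232 866.27692376]
t 11.4 tcp [466.9  29.9  65. ] edge in case [30.1 -0.6 40. ] tilt -0.0 roll 0.001 yawerr 0.001 F [-3.   0.9 11.5] w 11.9
```

View pics/f.png

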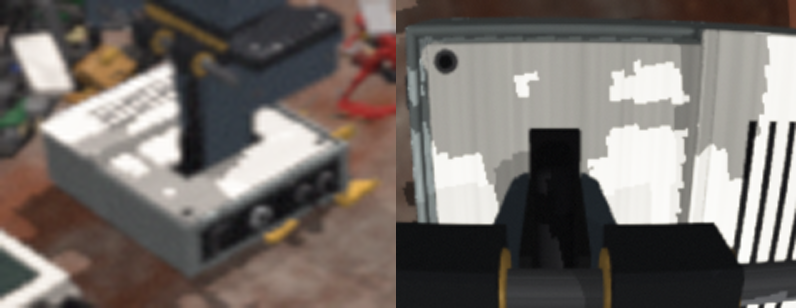

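Both views show the cover flat inside the front and side walls, its rear edge under the shut lid, held at about 12 N. I'm handing it in.

```bash
python3 -c "from station import env; print(env.finish_job())"; python3 tgt.py
```

```text
the job is handed in; nothing more can be done
None
the job is handed in; nothing more can be done
```

The cover is in its recess and I handed the job in at about 11.4 s, with the gripper still holding it pressed down. I gripped the handle and tucked the plain edge under the lid at about 0.1 rad tilt. I then laid the cover flat onto the plunger.

- **Position:** the last check, from the tool pose and the measured case pose, put the tucked edge at x = 30.1, y = -0.6, z = 40.0 mm in the case frame. Tilt was about 0.001 rad.
- **Force:** the arm was pressing down with about 12 N and the fingers held the handle at 11.9 mm width.
- **Lid:** it looked shut in the side and wrist pictures.
- **Not measured directly:** the plunger travel and the lid angle are inferred from the cover's height, the forces and the pictures. I did not re-measure the screw tray, screwdriver or multimeter, but the arm never went near them at low height.
- **Disagreement:** the case's left wall measured about 1.5 mm nearer the middle than its stated size. I allowed for this with a 0.7 mm sideways shift.
- **Peak press:** the downward force briefly reached 25 N as the cover seated.

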